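# Document tray onto the light box

### The arm

A 7-joint arm with a two-finger parallel gripper is mounted at the origin on the work surface. World frame = base frame: x ahead of the robot, y to its left, z up, the work surface at z = 0. Lengths are in m, angles in degrees, forces in N, time in s.
With the tool pointing down it reaches from about 0.4 to 0.9 m from the base axis. Payload 5.5 kg.
Tool frame: the origin (TCP) lies at the very end of the fingers, on their centre line; the grasp point (between the pads) lies 19 mm behind it; z points along the fingers, y is the direction in which the jaws open and shut (so a half turn about z gives the same grasp; the last joint's range is limited). The gripper opens to 85 mm and grips with 20 to 120 N. Pads are 22 mm wide; open, the fingers measure 114 mm over their backs; the gripper's body (76 mm by 85 mm) begins 54 mm behind the grasp point. The pads swing forward as they close: fully open they stand 13 mm farther back than shut.
Start: joints at [-48.805, 28.699, -24.465, 88.831, 12.651, 65.22, -12.049], TCP at [0.286, 0.584, 0.207] pointing down, gripper open.
Joint ranges: [-164.97, 164.97], [-17.58, 116.51], [-87.97, 89.64], [11.32, 138.91], [-80.73, 260.73], [10.89, 115.49], [-147.41, 147.41]. Speed limits (degrees/s): [147.25, 147.25, 180, 180, 180, 180, 180].

### API

Orientations are given as a 3x3 rotation matrix whose columns are the frame's x, y, z axes.
In Python, from cell import robot, snapshot, workorder gives the robot as it stands.
- The arm moves only by the shell command python3 -m jog 'ROWS'. ROWS is JSON, a list of rows, each a list of 3 entries, a list of its own where there are three numbers: the turn, a rotation vector about the world's x, y, z in degrees, then the shift along the world's x, y, z in m, then the gripper's target within -1 to 1 (fully open at 1, half-way at 0, shut at -1). A call has 1 to 12 rows; each row is the pose to reach, as a shift and turn from the pose commanded when the call began; what a row does not reach only later rows make up. A row lasts 1/8 s, in which the tool goes at most 62.5 mm and 10.7 degrees, less where a joint would pass 70% of its speed; a pose out of reach is approached as far as the arm can. A call with a gripper value outside its range is refused whole. The fingers move at their own pace and stop on an object; the grip force is fixed at half the most. Time passes only in rows, so rows that repeat a pose let the fingers close. It gives the time, the measured TCP pose, the force and the opening at its end, in the units of the state.
- robot.state(): the state, without advancing time (a new reading comes with each control period).
- snapshot(name): name is "scene" or "top" or "wrist"; returns a dict with "pixels" (384x512x3 uint8, red, green, blue), "fx", "fy", "cx", "cy" (pixels), "position" and "attitude" of the camera in the world. Camera axes: x right, y down, z forward; pixel columns grow to the right and rows downward; lengths in m; the calibration is good to about 2 mm. A picture is of the moment at which its call begins. There is no depth.
- workorder.hand_in(): hands the job in, once; it reports no verdict.
The state is a dict: "clock": time; "joint_positions": joint angles; "dq": joint speeds; "effort": joint torques, N m; "eef_pos": TCP position; "ee_rot": TCP orientation; "wrist_force": force on the tool from outside, world axes, zero at the start; "ft_torque": the same for the moment, N m; "gripper_width": opening from 0.0 (shut) to 1.0 (fully open).
Only numpy, scipy, OpenCV 4.12 (cv2) and the standard library are available. Lean on these libraries where they do the work, as an engineer would, in place of code of your own. Each camera call takes 0.05 s, during which the arm holds its last target. There are 200 camera calls.

### The job

Slide the document tray, with the magnifier standing on it, off the grey feed board, up over the small step and along the light box until its leading end is fully home against the steel end stop, square to the stop and centred on it. Do not lift the tray or upset the magnifier. Then swing the steel turn-catch fully round to its stop behind the tray, so that the tray cannot slide back, and leave the jar and the lens ring on the light box where they are.

Things in the scene. Friction and masses are not known exactly. Their poses are not given: they have to be found in the camera images.
- step (a point): Fixed. Top edge of the white light box at the middle of the lane. z up; the tray must travel to -y; +x points across the lane, away from the robot. Light box: 290 mm across, 250 long, 34 high, on the -y side. Grey feed board: 220 mm across, 262 long, top 30 mm above the table (4 mm lower), on the +y side after a 3 mm gap. The station's place and yaw vary.
- home (a point): Fixed. Point on the light box's top, 125 mm from the step to -y, axes as step: the tray's origin lies here when home. The steel end stop is a bar as long as the tray is wide (130 mm), 16 mm high, its face 90 mm farther to -y, square to the lane. Thin black ticks on the light box mark the corners of the tray's place.
- tray: Loose black document tray, 130 mm wide (x), 180 long (y), about 0.35 kg, on the feed board, off-centre and askew. Origin: centre of its underside. The -y end leads; its underside is bevelled up 7 mm over the last 20 mm, so it rides up the step when pushed. Floor 5 mm thick; rim 8 mm thick all round, top 18 mm above the underside, side and rear faces upright, to be pushed from outside.
- magnifier_mid (a point): centre, half-way up, of the loose black stand magnifier (foot 60 mm diameter, 60 mm high, about 0.11 kg) that stands on the tray's floor near its middle. z is its own axis.
- catch_pivot (a point): fixed. Pivot of the turn-catch on the light box's top, on the side of the lane nearer the robot, 100 mm from the lane's middle and 24 mm beyond the step; same axes as the step.
- catch_pin (a point): Centre of the upright round pin at the catch's free end, by which it is pushed round: 12 mm diameter, standing free from 50 to 80 mm above the table, 60 mm from the pivot. The point is 65 mm above the table. The bar below it is 14 mm wide, spans 36 to 50 mm above the table and reaches 72 mm from the pivot.
- catch (a joint): Angle of the turn-catch, rad, growing clockwise seen from above: 0 wide open, 2.27 shut (a stop), when the bar points to the step's +x, across the lane, 4 mm behind a homed tray. The bar's direction in the step's frame, counterclockwise from +x, is 2.27 minus this. Starts at 0 to 0.35; stays where left (about 0.5 N to move at the pin). Cannot shut while the tray is in the way.
- jar: bystander: small amber jar, 38 mm diameter, 52 mm high, on the light box's far margin
- lens_ring: bystander: black lens ring, 36 mm diameter, 10 mm high, on the light box's near margin
There are look-alikes about, which are no part of the job. There is more than one size of the tray; the one meant has the size given above. Leave any blue look-alike of the part that bears magnifier_mid alone.

How it is judged (in metres and radians):
On the way, in this order (a step that is already met when the one before it is completed fails the run):
1. the tray lies flat on the light box, within 10 mm of the end stop, with the magnifier upright on it, while the catch is still open (y of tray in the frame of home below 0.01 m and z of tray in the frame of home between -0.002 and 0.003 m and angle between magnifier_mid's own z axis and vertical below 0.1 rad and value of joint catch below 1.5 rad), for 0.2 s.
2. the catch is swung shut behind the tray (value of joint catch above 2.15 rad), for 0.2 s.
At the end, for the whole second after the job is handed in: The tray rests flat on the light box, its leading end within 5 mm of the end stop, within 10 mm of centred on the stop and within 0.06 rad of square; the catch is shut (joint above 2.15 rad); the magnifier stands upright on the tray's floor; all at rest (x of tray in the frame of home between -0.01 and 0.01 m and y of tray in the frame of home between -0.006 and 0.005 m and z of tray in the frame of home between -0.002 and 0.003 m and angle between the x axis of tray and the x axis of home, either way round below 0.06 rad and value of joint catch above 2.15 rad and angle between magnifier_mid's own z axis and vertical below 0.1 rad and x of magnifier_mid in the frame of tray between -0.05 and 0.05 m and y of magnifier_mid in the frame of tray between -0.07 and 0.07 m and z of magnifier_mid in the frame of tray between 0.03 and 0.04 m and linear speed of tray below 0.01 m/s and angle between tray's own z axis and vertical below 0.05 rad); the robot touches nothing.
It fails at once if the magnifier is tipped (over 0.35 rad) (angle between magnifier_mid's own z axis and vertical above 0.35 rad).
It fails at once if the tray is lifted (over 20 mm above the light box) or tipped (over 0.2 rad) (z of tray in the frame of home above 0.02 m or angle between tray's own z axis and vertical above 0.2 rad).
It fails at once if the jar or the lens ring is moved more than 25 mm (distance of any of jar, lens_ring from where it was at the start of the episode above 0.025 m).
It also fails if it takes over 67 s, if anything falls off the work surface, if the arm or the gripper's body presses on something with over 40 N, if the wrist force passes 120 N, or if a joint passes its speed limit or range.

## Working session

There is one attempt and no reset: what is moved stays moved. The work goes in short steps, Python scripts to look and compute and a shell command to move; the robot and the scene stay as the last step left them, time stands still between calls to the robot, and variables do not carry over. Pictures are saved under pics/ and viewed, about 8 in all and at most 12, crops included, and the job is handed in when it is done.

```bash
mkdir -p pics
cat > h.py <<'E'
import numpy as np, cv2
from cell import robot, snapshot, workorder
def snap(cam,name):
    s=snapshot(cam); cv2.imwrite(f'pics/{name}.png',s['pixels'][...,::-1]); 
    np.savez(f'pics/{name}.npz',**s); return s
def ray(s,px,z):
    R=np.array(s['attitude']); p=np.array(s['position'])
    d=R@np.array([(px[0]-s['cx'])/s['fx'],(px[1]-s['cy'])/s['fy'],1.])
    return p+d*(z-p[2])/d[2]
def proj(s,P):
    R=np.array(s['attitude']); c=R.T@(np.array(P)-np.array(s['position']))
    return [s['fx']*c[0]/c[2]+s['cx'], s['fy']*c[1]/c[2]+s['cy']]
E
python3 - <<'E'
from h import *
a=snap('top','top1');b=snap('scene','sc1')
for s in(a,b): print(s['position'],np.round(s['attitude'],3).tolist(),s['fx'])
print(robot.state())
E
```

```text
[0.33563542 0.01564165 0.90774504] [[-0.085, -0.964, 0.251], [-0.996, 0.084, -0.017], [-0.005, -0.252, -0.968]] 423.4502697208757
[ 0.94551701 -0.55049404  0.7273449 ] [[0.806, 0.405, -0.431], [0.591, -0.568, 0.573], [-0.012, -0.717, -0.697]] 399.6138638710697
{'clock': 0.1, 'joint_positions': array([-48.80506655,  28.75163969, -24.45341986,  88.88515471,
        12.65044986,  65.21992883, -12.05026524]), 'dq': array([-0.0329502 , -0.06229591, -0.07131614, -0.18100422, -0.05468347,
       -0.0552175 ,  0.0624616 ]), 'effort': array([-1.09819084e-02, -5.70810127e+01, -5.83857849e+00, -2.81747800e+01,
        1.05358724e-02,  5.56434432e-03, -1.51049545e-05]), 'eef_pos': array([0.28585203, 0.58302176, 0.2060291 ]), 'ee_rot': array([[-8.97920847e-01,  4.40156115e-01, -8.63795812e-04],
       [ 4.40156956e-01,  8.97919445e-01, -1.58867152e-03],
       [ 7.63555719e-05, -1.80670701e-03, -9.99998365e-01]]), 'wrist_force': array([-1.03117895, -0.19552129,  0.48006613]), 'ft_torque': array([-0.00724274, -0.01165823,  0.03276815]), 'gripper_width': 0.9999196038398198}
```

View pics/top1.png

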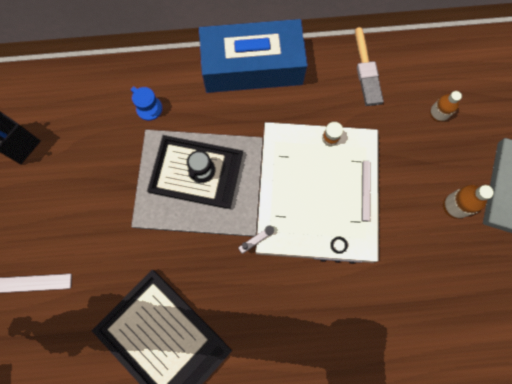

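View pics/sc1.png

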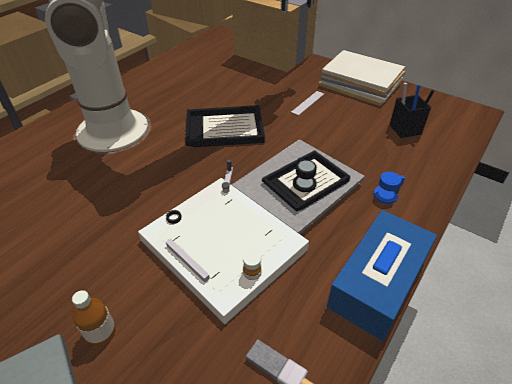

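```bash
cat >> h.py <<'E'
def rect(s,mask,z,roi=None):
    m=mask.astype(np.uint8)
    if roi: k=np.zeros_like(m); k[roi[1]:roi[3],roi[0]:roi[2]]=1; m=m*k
    cs,_=cv2.findContours(m,cv2.RETR_EXTERNAL,cv2.CHAIN_APPROX_NONE)
    c=max(cs,key=cv2.contourArea)
    P=np.array([ray(s,p,z)[:2] for p in c[:,0]+0.0]).astype(np.float32)
    r=cv2.minAreaRect(P*1000); return r,c
E
python3 - <<'E'
from h import *
s=dict(np.load('pics/top1.npz')); im=s['pixels'].astype(int)
hsv=cv2.cvtColor(s['pixels'],cv2.COLOR_RGB2HSV)
white=(im.min(2)>200)
for t in (170,200,215): print('box',rect(s,im.min(2)>t,.034,(245,110,395,275))[0])
for t in(45,60,75): print('tray',rect(s,im.max(2)<t,.048,(140,130,250,215))[0])
print('stop',rect(s,(im.min(2)<215),.050,(355,155,375,225))[0])
sat=hsv[...,1]
print('board',rect(s,(sat<50)&(im.min(2)>70),.030,(120,125,257,240))[0])
big=cv2.resize(s['pixels'][110:270,125:390],None,fx=3,fy=3,interpolation=cv2.INTER_CUBIC)
cv2.imwrite('pics/crop1.png',big[...,::-1])
for p in [(270,231),(243,248)]: print(p, ray(s,p,.05),ray(s,p,.08))
E
```

```text
box ((563.4634399414062, -138.8649139404297), (265.8780212402344, 300.1541442871094), 80.82199096679688)
box ((562.664306640625, -138.71339416503906), (261.68975830078125, 297.6270751953125), 80.81822967529297)
box ((561.5147705078125, -146.87371826171875), (245.21142578125, 296.96978759765625), 80.81822967529297)
tray ((613.4188842773438, 111.63923645019531), (174.7312469482422, 128.03097534179688), 73.32170104980469)
tray ((613.530029296875, 111.44437408447266), (177.62550354003906, 129.19326782226562), 73.31282043457031)
tray ((613.557861328125, 111.4462890625), (179.453369140625, 130.35780334472656), 73.49906921386719)
stop ((538.9652099609375, -235.28887939453125), (33.08363342285156, 137.81488037109375), 81.52830505371094)
board ((592.9857177734375, 108.37156677246094), (263.72674560546875, 227.75357055664062), 80.91732025146484)
(270, 231) [ 0.47165032 -0.03351227  0.05      ] [ 0.46689314 -0.03179309  0.08      ]
(243, 248) [0.44181949 0.02427085 0.05      ] [0.43810566 0.02396904 0.08      ]
```

View pics/crop1.png

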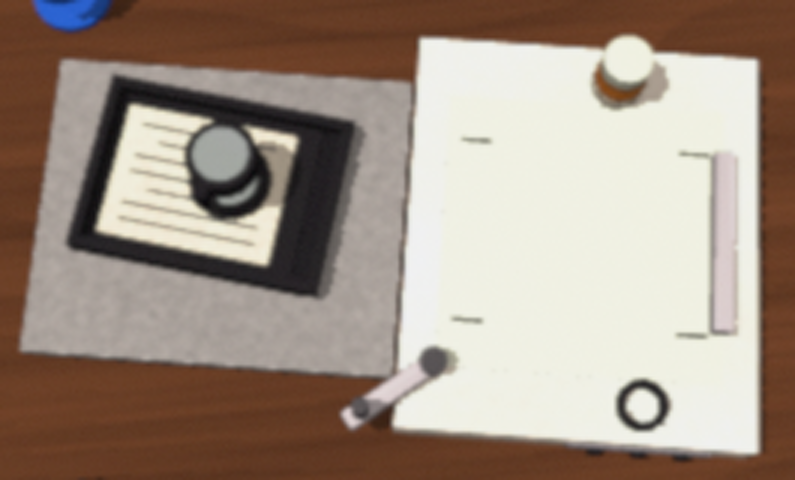

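Run:
```python
from h import *
s=dict(np.load('pics/top1.npz'))
f=lambda u,v,z: ray(s,(125+u/3-.33,110+v/3-.33),z)[:2]
r=lambda a:np.round(a,4)
T=[f(*p,.034) for p in[(476,139.5),(694.5,154),(467,319.5),(691.5,334.5)]]
print('ticks',r(T),'c',r(np.mean(T,0)), 'w',np.linalg.norm(T[0]-T[2]),np.linalg.norm(T[1]-T[3]))
for a,b in((0,1),(2,3)): d=T[a]-T[b]; print('yang',np.degrees(np.arctan2(d[1],d[0])),np.linalg.norm(d))
for a,b in((0,2),(1,3)): d=T[a]-T[b]; print('xang',np.degrees(np.arctan2(d[1],d[0])))
C=[f(*p,.034) for p in[(419,38),(759,58),(759,453),(393,430)]]
print('box',r(C))
for i in range(4): d=C[(i+1)%4]-C[i]; print(np.linalg.norm(d),np.degrees(np.arctan2(d[1],d[0])))
psi=np.radians(-9.2);X=np.array([np.cos(psi),np.sin(psi)]);Y=np.array([-X[1],X[0]])
S=[f(*p,.05) for p in[(711,152),(711,334),(737,152),(733,334)]]
sc=(S[0]+S[1])/2; print('stop face',r(sc),'len',np.linalg.norm(S[0]-S[1]),'home est',r(sc+.09*Y))
st=(C[0]+C[3])/2; print('step',r(st),'home est',r(st-.125*Y))
pv=f(434,360,.05); print('pivot',r(pv),'step est',r(pv+.1*X+.024*Y),'home',r(pv+.1*X-.101*Y))
print('pin',r(f(360,405,.08)), r(f(360,405,.08)-pv))
# tray corners (rim top)
K=[f(*p,.048) for p in[(115,76),(355,122),(320,297),(68,245)]]; print('tray',r(K),r(np.mean(K,0)))
for i in range(4): d=K[(i+1)%4]-K[i]; print(np.linalg.norm(d),np.degrees(np.arctan2(d[1],d[0])))
```

```text
ticks [[ 0.6354 -0.0794]
 [ 0.6106 -0.2356]
 [ 0.5036 -0.0591]
 [ 0.4795 -0.2139]] c [ 0.5573 -0.147 ] w 0.13333811195829245 0.132897515643612
yang 80.99353724951897 0.15817340593614929
yang 81.15540844024122 0.15662916864092127
xang -8.744960332868251
xang -9.410130343829309
box [[ 7.182e-01 -4.560e-02]
 [ 6.804e-01 -2.940e-01]
 [ 3.944e-01 -2.475e-01]
 [ 4.313e-01 -7.000e-04]]
0.2512490273165699 -98.64991894374425
0.28972530250108486 170.76180875417853
0.24957922290795598 81.49521032766494
0.29034513947030777 -8.907254087694776
stop face [ 0.5411 -0.2329] len 0.13148988199275524 home est [ 0.5554 -0.1441]
step [ 0.5748 -0.0231] home est [ 0.5548 -0.1465]
pivot [ 0.4745 -0.0324] step est [ 0.577  -0.0247] home [ 0.5571 -0.1481]
pin [0.4443 0.0202] [-0.0302  0.0526]
tray [[0.7017 0.1777]
 [0.6513 0.0072]
 [0.5254 0.0418]
 [0.5778 0.2149]] [0.6141 0.1104]
0.1778254202388633 -106.46579141023878
0.13053806311891555 164.63831940353526
0.18081779758341748 73.16431704878633
0.12934737215364672 -16.67542222044094
```

```bash
python3 -m jog '[[[0,0,17.1],[0.417,-0.4916,0],1],[[0,0,17.1],[0.417,-0.4916,0],1],[[0,0,17.1],[0.417,-0.4916,0],1],[[0,0,17.1],[0.417,-0.4916,0],1],[[0,0,17.1],[0.417,-0.4916,0],1],[[0,0,17.1],[0.417,-0.4916,0],1],[[0,0,17.1],[0.417,-0.4916,0],1],[[0,0,17.1],[0.417,-0.4916,0],1],[[0,0,17.1],[0.417,-0.4916,0],1],[[0,0,17.1],[0.417,-0.4916,0],1],[[0,0,17.1],[0.417,-0.4916,0],1],[[0,0,17.1],[0.417,-0.4916,-0.05],1]]'
```

```text
clock: 1.6
eef_pos: [0.7078, 0.09, 0.1605]
ee_rot: [[-0.987, 0.161, 0.009], [0.161, 0.987, 0.001], [-0.009, 0.002, -1.0]]
wrist_force: [-0.2, 1.9, -0.4]
gripper_width: 1.003
```

```bash
python3 -m jog '[[[0,0,0],[0,0,-0.05],1],[[0,0,0],[0,0,-0.10],1],[[0,0,0],[0,0,-0.107],1],[[0,0,0],[0,0,-0.107],1],[[0,0,0],[0,0,-0.107],1]]'
python3 - <<'E'
from h import *
a=snap('wrist','w1'); b=snap('scene','sc2')
big=cv2.resize(b['pixels'][100:300,140:400],None,fx=3,fy=3,interpolation=cv2.INTER_CUBIC)
cv2.imwrite('pics/crop2.png',big[...,::-1])
print(robot.state()['eef_pos'],robot.state()['wrist_force'])
E
```

```text
clock: 2.22
eef_pos: [0.7052, 0.0928, 0.053]
ee_rot: [[-0.988, 0.156, 0.004], [0.156, 0.988, 0.001], [-0.004, 0.002, -1.0]]
wrist_force: [0.1, -0.5, 0.3]
gripper_width: 1.0
[0.70492321 0.09249668 0.05275658] [-0.15462287  0.24821932  0.30698931]
```

View pics/crop2.png

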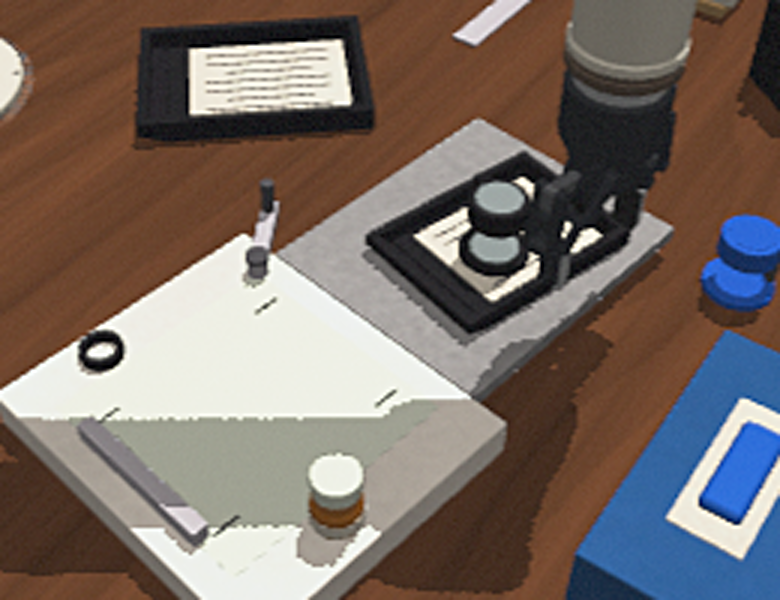

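```bash
python3 -m jog '[[[0,0,0],[0,0,-0.006],1],[[0,0,0],[0,0,-0.011],1],[[0,0,0],[0,0,-0.013],1],[[0,0,0],[0,0,-0.013],1]]'
python3 - <<'E'
from h import *
b=dict(np.load('pics/sc2.npz'))
Y=np.array([.1564,.9877,0]);X=np.array([.9877,-.1564,0])
for z in(.04,.053,.066,.08):
  for k in (.045,.057): print(z,k,[ (round((p[0]-140)*3),round((p[1]-100)*3)) for p in [proj(b,np.array([.705,.0925,z])-k*Y+e*X) for e in(-.011,.011)]])
E
```

```text
clock: 2.82
eef_pos: [0.7027, 0.092, 0.0365]
ee_rot: [[-0.988, 0.157, -0.001], [0.157, 0.988, -0.0], [0.001, -0.0, -1.0]]
wrist_force: [0.5, -0.1, -0.4]
gripper_width: 1.002
0.04 0.045 [(535, 317), (558, 332)]
0.04 0.057 [(525, 326), (548, 340)]
0.053 0.045 [(537, 306), (560, 321)]
0.053 0.057 [(527, 314), (550, 329)]
0.066 0.045 [(539, 294), (562, 309)]
0.066 0.057 [(529, 302), (552, 317)]
0.08 0.045 [(541, 281), (564, 296)]
0.08 0.057 [(531, 290), (554, 304)]
```

```bash
python3 -m jog '[[[0,0,0],[0,0,-0.005],1],[[0,0,0],[0,0,-0.010],1],[[0,0,0],[0,0,-0.010],1]]';python3 -m jog '[[[0,0,0],[0,0,-0.004],1],[[0,0,0],[0,0,-0.004],1],[[0,0,0],[0,0,-0.004],1]]'
```

```text
clock: 3.2
eef_pos: [0.7025, 0.0919, 0.0261]
ee_rot: [[-0.988, 0.157, -0.001], [0.157, 0.988, -0.0], [0.001, -0.0, -1.0]]
wrist_force: [-1.2, -1.1, 0.3]
gripper_width: 0.999
clock: 3.58
eef_pos: [0.7031, 0.0921, 0.023]
ee_rot: [[-0.988, 0.157, 0.0], [0.157, 0.988, 0.0], [-0.0, 0.0, -1.0]]
wrist_force: [-0.2, -0.3, 0.9]
gripper_width: 0.998
```

```bash
python3 -m jog '[[[0,0,0],[-0.0035,0.0005,0],1],[[0,0,0],[-0.0065,0.001,0],1],[[0,0,0],[-0.0095,0.0015,0],1],[[0,0,0],[-0.0125,0.002,0],1],[[0,0,0],[-0.0155,0.0025,0],1],[[0,0,0],[-0.0185,0.003,0],1],[[0,0,0],[-0.0215,0.0035,0],1],[[0,0,0],[-0.0245,0.004,0],1],[[0,0,0],[-0.027,0.0043,0],1],[[0,0,0],[-0.029,0.0046,0],1],[[0,0,0],[-0.0306,0.0048,0],1],[[0,0,0],[-0.0306,0.0048,0],1]]'
python3 - <<'E'
from h import *
b=snap('scene','sc3');a=snap('top','top2')
big=np.hstack([cv2.resize(b['pixels'][100:300,140:400],(400,308)),cv2.resize(a['pixels'][110:270,125:390],(400,308))])
cv2.imwrite('pics/crop3.png',big[...,::-1])
E
```

```text
clock: 5.08
eef_pos: [0.6724, 0.0969, 0.023]
ee_rot: [[-0.988, 0.157, -0.0], [0.157, 0.988, 0.0], [0.0, -0.0, -1.0]]
wrist_force: [-0.3, 0.9, 0.3]
gripper_width: 0.998
```

View pics/crop3.png

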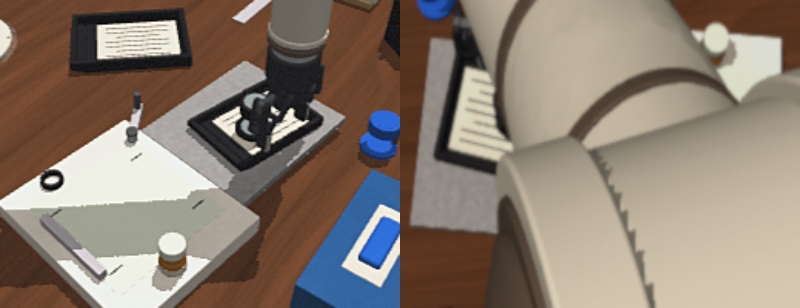

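Run:
```python
from h import *
o=[]
for n in('sc2','sc3'):
    b=dict(np.load(f'pics/{n}.npz'))['pixels'][135:220,250:360]
    o.append(cv2.resize(b,None,fx=3.6,fy=5,interpolation=cv2.INTER_CUBIC))
cv2.imwrite('pics/crop4.png',np.hstack(o)[...,::-1])
```

```text
(no output)
```

View pics/crop4.png

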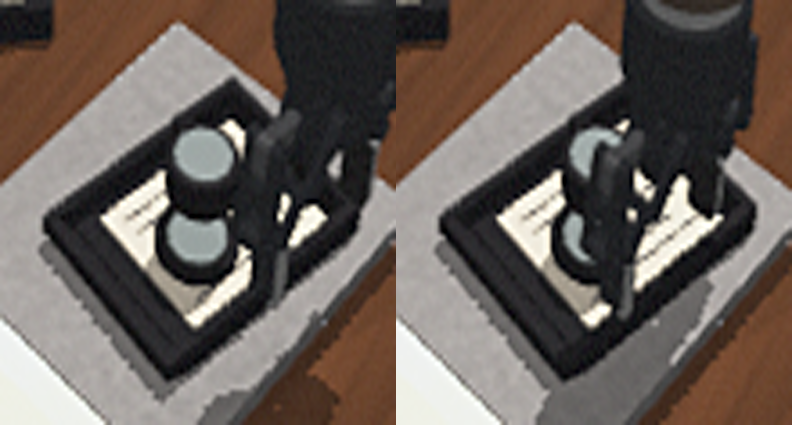

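```bash
python3 -m jog '[[[0,0,0],[0.010,-0.0016,0.01],1],[[0,0,0],[0.020,-0.0032,0.01],1],[[0,0,0],[0.0316,-0.005,0.01],1],[[0,0,0],[0.0316,-0.005,0.0],1],[[0,0,0],[0.0316,-0.005,-0.004],1],[[0,0,0],[0.0316,-0.005,-0.004],1]]';python3 -m jog '[[[0,0,0],[0,0,-0.004],1],[[0,0,0],[0,0,-0.004],1],[[0,0,0],[0,0,-0.004],1]]';python3 -m jog '[[[0,0,0],[0,0,-0.004],1],[[0,0,0],[0,0,-0.004],1],[[0,0,0],[0,0,-0.004],1]]'
```

```text
clock: 5.92
eef_pos: [0.7028, 0.0919, 0.0177]
ee_rot: [[-0.988, 0.156, -0.002], [0.156, 0.988, -0.0], [0.002, -0.001, -1.0]]
wrist_force: [0.1, -1.3, 0.1]
gripper_width: 0.999
clock: 6.3
eef_pos: [0.7041, 0.0919, 0.0152]
ee_rot: [[-0.988, 0.157, 0.0], [0.157, 0.988, 0.0], [-0.0, 0.0, -1.0]]
wrist_force: [0.1, -0.5, 1.1]
gripper_width: 1.001
clock: 6.68
eef_pos: [0.7041, 0.0918, 0.0109]
ee_rot: [[-0.988, 0.157, -0.0], [0.157, 0.988, -0.0], [0.0, -0.0, -1.0]]
wrist_force: [-0.4, 0.6, 1.0]
gripper_width: 1.001
```

```bash
python3 -m jog '[[[0,0,0],[0,0,-0.003],1],[[0,0,0],[0,0,-0.005],1],[[0,0,0],[0,0,-0.005],1]]'
python3 - <<'E'
from h import *
b=snap('scene','sc4')
o=cv2.resize(b['pixels'][135:220,250:360],None,fx=6,fy=6,interpolation=cv2.INTER_CUBIC)
cv2.imwrite('pics/crop5.png',o[...,::-1])
E
```

```text
clock: 7.05
eef_pos: [0.7038, 0.0918, 0.0056]
ee_rot: [[-0.988, 0.157, -0.001], [0.157, 0.988, -0.0], [0.001, -0.0, -1.0]]
wrist_force: [0.6, 0.0, 0.8]
gripper_width: 1.0
```

View pics/crop5.png

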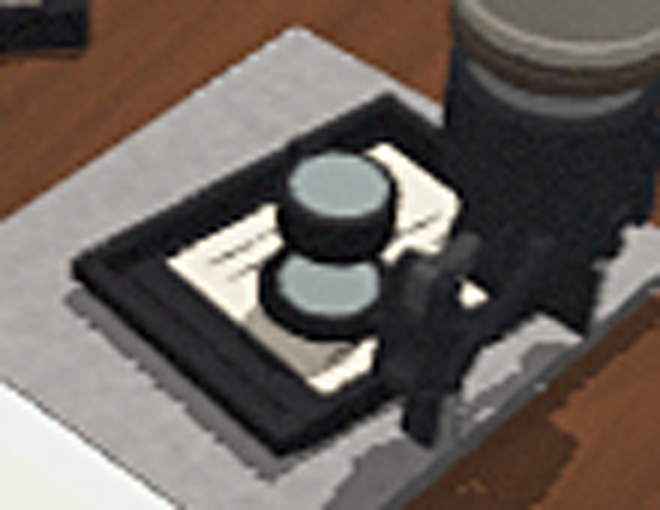

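Run:
```python
from h import *
b=dict(np.load('pics/sc4.npz'))
Y=np.array([.1564,.9877,0]);X=np.array([.9877,-.1564,0])
for z in(.006,.019,.03,.036,.042,.05):
  for k in (.0425,.057): print(z,k,[ (round((p[0]-250)*6),round((p[1]-135)*6)) for p in [proj(b,np.array([.7038,.0918,z])-k*Y+e*X) for e in(-.011,.011)]])
```

```text
0.006 0.0425 [(402, 479), (446, 509)]
0.006 0.057 [(379, 499), (423, 529)]
0.019 0.0425 [(405, 457), (449, 487)]
0.019 0.057 [(382, 477), (426, 507)]
0.03 0.0425 [(408, 439), (453, 468)]
0.03 0.057 [(385, 458), (429, 488)]
0.036 0.0425 [(409, 428), (454, 458)]
0.036 0.057 [(386, 448), (431, 478)]
0.042 0.0425 [(411, 418), (456, 447)]
0.042 0.057 [(388, 437), (433, 467)]
0.05 0.0425 [(413, 404), (459, 433)]
0.05 0.057 [(390, 423), (435, 453)]
```

```bash
python3 -m jog '[[[0,0,0],[-0.0035,0.0005,0],1],[[0,0,0],[-0.0065,0.001,0],1],[[0,0,0],[-0.0095,0.0015,0],1],[[0,0,0],[-0.0125,0.002,0],1],[[0,0,0],[-0.0155,0.0025,0],1],[[0,0,0],[-0.0175,0.003,0],1],[[0,0,0],[-0.0195,0.0033,0],1],[[0,0,0],[-0.022,0.0035,0],1]]'; python3 -m jog '[[[0,0,0],[-0.0025,0.0004,0],1],[[0,0,0],[-0.005,0.0008,0],1],[[0,0,0],[-0.007,0.001,0],1],[[0,0,0],[-0.0088,0.0014,0],1],[[0,0,0],[-0.0088,0.0014,0],1]]'
```

```text
clock: 8.1
eef_pos: [0.6822, 0.0955, 0.0062]
ee_rot: [[-0.988, 0.157, 0.0], [0.157, 0.988, 0.0], [-0.0, 0.0, -1.0]]
wrist_force: [2.2, 0.1, 0.5]
gripper_width: 0.999
clock: 8.72
eef_pos: [0.6731, 0.0968, 0.0061]
ee_rot: [[-0.988, 0.157, -0.0], [0.157, 0.988, -0.0], [0.0, -0.0, -1.0]]
wrist_force: [0.9, 0.0, 0.5]
gripper_width: 0.994
```

```bash
python3 -m jog '[[[0,0,0],[0.006,-0.001,0],1],[[0,0,0],[0.015,-0.002,0],1],[[0,0,0],[0.02,-0.003,0.05],1],[[0,0,0],[0.02,-0.003,0.11],1],[[0,0,0],[0.02,-0.003,0.15],1],[[0,0,-10],[-0.01,0.05,0.15],1],[[0,0,-20],[-0.05,0.11,0.15],1],[[0,0,-30],[-0.07,0.17,0.15],1],[[0,0,-40],[-0.07,0.23,0.15],1],[[0,0,-50],[-0.07,0.28,0.15],1],[[0,0,-60],[-0.07,0.28,0.15],1],[[0,0,-70],[-0.07,0.28,0.15],1]]'
python3 - <<'E'
from h import *
print(robot.state()['joint_positions'])
s=snap('top','top3');im=s['pixels']
cv2.imwrite('pics/crop6.png',cv2.resize(im[110:270,125:390],None,fx=3,fy=3,interpolation=cv2.INTER_CUBIC)[...,::-1])
for t in(60,75): print('tray',rect(s,im.max(2)<t,.048,(140,130,250,225))[0])
E
```

```text
clock: 10.22
eef_pos: [0.6026, 0.3782, 0.1553]
ee_rot: [[-0.187, 0.982, -0.001], [0.982, 0.187, -0.001], [-0.0, -0.001, -1.0]]
wrist_force: [0.6, -0.8, -0.1]
gripper_width: 1.002
[-31.07357763  35.75524712  -4.87999778  81.91179119   3.19737051
  62.53906375 -25.71274406]
tray ((594.1945190429688, 109.29273986816406), (179.51747131347656, 132.6441192626953), 78.2927474975586)
tray ((594.2044677734375, 109.23617553710938), (181.47679138183594, 133.5958709716797), 78.07290649414062)
```

View pics/crop6.png

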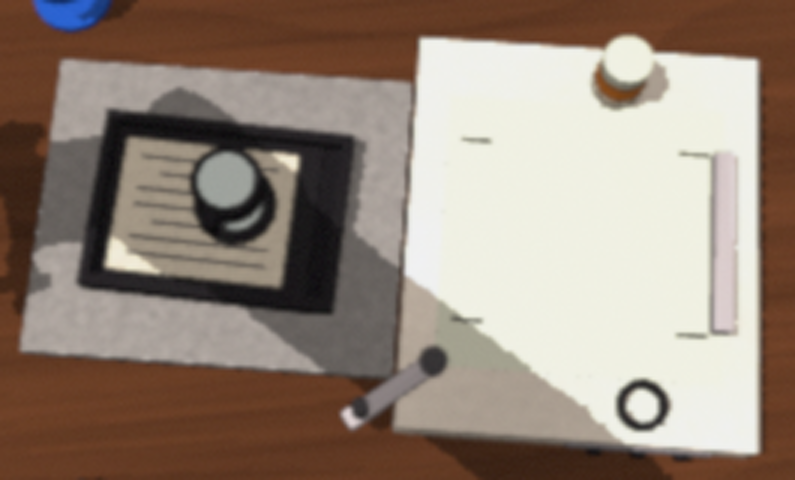

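```bash
python3 -m jog '[[[0,0,-10],[0.011,-0.05,0],1],[[0,0,-20],[0.011,-0.10,0],1],[[0,0,-20],[0.011,-0.154,0],1],[[0,0,-20],[0.011,-0.154,-0.05],1],[[0,0,-20],[0.011,-0.154,-0.10],1],[[0,0,-20],[0.011,-0.154,-0.135],1],[[0,0,-20],[0.011,-0.154,-0.147],1],[[0,0,-20],[0.011,-0.154,-0.147],1],[[0,0,-20],[0.011,-0.154,-0.147],1]]'
```

```text
clock: 11.4
eef_pos: [0.6159, 0.2233, 0.0109]
ee_rot: [[0.156, 0.988, 0.003], [0.988, -0.156, 0.001], [0.002, 0.003, -1.0]]
wrist_force: [-0.4, -0.3, -0.4]
gripper_width: 1.002
```

```bash
python3 -m jog '[[[0,0,0],[-0.0006,-0.004,-0.002],1],[[0,0,0],[-0.0012,-0.008,-0.002],1],[[0,0,0],[-0.0019,-0.012,-0.002],1],[[0,0,0],[-0.0025,-0.016,-0.002],1],[[0,0,0],[-0.0032,-0.020,-0.002],1],[[0,0,0],[-0.0040,-0.025,-0.002],1],[[0,0,0],[-0.0048,-0.030,-0.002],1],[[0,0,0],[-0.0055,-0.035,-0.002],1],[[0,0,0],[-0.0063,-0.040,-0.002],1],[[0,0,0],[-0.0071,-0.045,-0.002],1],[[0,0,0],[-0.0078,-0.049,-0.002],1],[[0,0,0],[-0.0084,-0.053,-0.002],1]]'
python3 - <<'E'
from h import *
b=snap('scene','sc5');s=snap('top','top4')
o=np.hstack([cv2.resize(i,(400,300)) for i in (b['pixels'][120:240,200:360],s['pixels'][110:260,125:325])])
cv2.imwrite('pics/crop7.png',o[...,::-1])
E
```

```text
clock: 12.9
eef_pos: [0.6059, 0.1696, 0.0071]
ee_rot: [[0.157, 0.988, 0.0], [0.988, -0.157, 0.0], [0.0, 0.0, -1.0]]
wrist_force: [0.8, 3.4, 2.0]
gripper_width: 0.999
```

View pics/crop7.png

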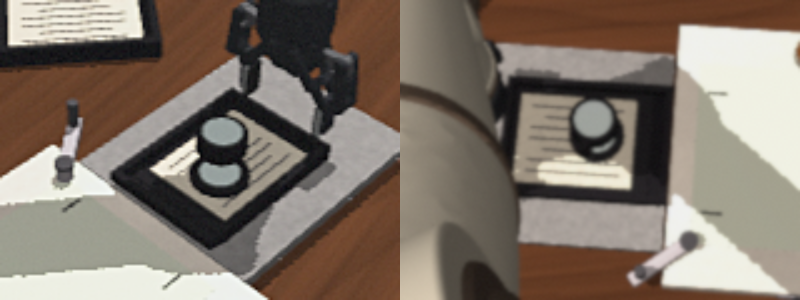

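```bash
python3 -m jog '[[[0,0,0],[-0.0006,-0.004,0],1],[[0,0,0],[-0.0013,-0.008,0],1],[[0,0,0],[-0.0019,-0.012,0],1],[[0,0,0],[-0.0025,-0.016,0],1],[[0,0,0],[-0.0032,-0.020,0],1],[[0,0,0],[-0.0038,-0.024,0],1],[[0,0,0],[-0.0044,-0.028,0],1],[[0,0,0],[-0.0051,-0.032,0],1],[[0,0,0],[-0.0057,-0.036,0],1],[[0,0,0],[-0.0063,-0.040,0],1]]'; python3 -m jog '[[[0,0,0],[-0.0006,-0.004,0],1],[[0,0,0],[-0.0013,-0.008,0],1],[[0,0,0],[-0.0019,-0.012,0],1],[[0,0,0],[-0.0025,-0.016,0],1],[[0,0,0],[-0.0032,-0.020,0],1],[[0,0,0],[-0.0038,-0.024,0],1],[[0,0,0],[-0.0044,-0.028,0],1],[[0,0,0],[-0.0051,-0.032,0],1],[[0,0,0],[-0.0057,-0.036,0],1],[[0,0,0],[-0.0063,-0.040,0],1]]'
python3 - <<'E'
from h import *
b=snap('scene','sc6');s=snap('top','top5')
o=np.hstack([cv2.resize(i,(400,300)) for i in (b['pixels'][120:270,160:360],s['pixels'][110:260,185:385])])
cv2.imwrite('pics/crop8.png',o[...,::-1])
E
```

```text
clock: 14.25
eef_pos: [0.5995, 0.1293, 0.0069]
ee_rot: [[0.157, 0.988, -0.0], [0.988, -0.157, -0.0], [-0.0, -0.0, -1.0]]
wrist_force: [0.1, 3.0, -0.3]
gripper_width: 0.999
clock: 15.5
eef_pos: [0.5932, 0.0895, 0.007]
ee_rot: [[0.157, 0.988, -0.0], [0.988, -0.157, 0.0], [0.0, -0.0, -1.0]]
wrist_force: [0.1, 2.5, -0.3]
gripper_width: 1.001
```

View pics/crop8.png

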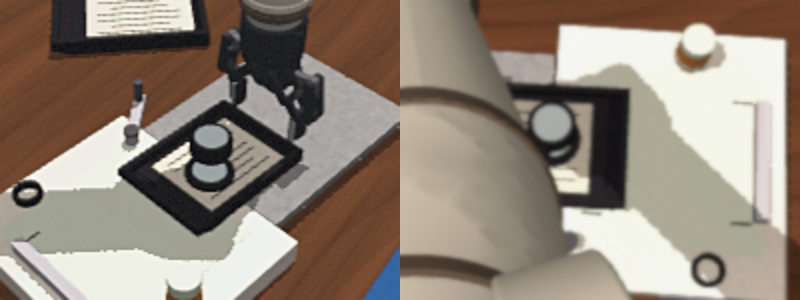

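```bash
python3 -m jog '[[[0,0,0],[-0.0006,-0.004,0],1],[[0,0,0],[-0.0013,-0.008,0],1],[[0,0,0],[-0.0019,-0.012,0],1],[[0,0,0],[-0.0025,-0.016,0],1],[[0,0,0],[-0.0032,-0.020,0],1],[[0,0,0],[-0.0038,-0.024,0],1],[[0,0,0],[-0.0044,-0.028,0.001],1],[[0,0,0],[-0.0051,-0.032,0.002],1],[[0,0,0],[-0.0057,-0.036,0.003],1],[[0,0,0],[-0.0063,-0.040,0.004],1],[[0,0,0],[-0.0070,-0.044,0.004],1],[[0,0,0],[-0.0076,-0.048,0.004],1]]'; python3 -m jog '[[[0,0,0],[-0.0006,-0.004,0],1],[[0,0,0],[-0.0013,-0.008,0],1],[[0,0,0],[-0.0019,-0.012,0],1],[[0,0,0],[-0.0025,-0.016,0],1],[[0,0,0],[-0.0032,-0.020,0],1],[[0,0,0],[-0.0038,-0.024,0],1],[[0,0,0],[-0.0044,-0.028,0],1],[[0,0,0],[-0.0051,-0.032,0],1],[[0,0,0],[-0.0057,-0.036,0],1],[[0,0,0],[-0.0063,-0.040,0],1],[[0,0,0],[-0.0070,-0.044,0],1],[[0,0,0],[-0.0076,-0.048,0],1]]'
```

```text
clock: 17.1
eef_pos: [0.5855, 0.0414, 0.0109]
ee_rot: [[0.157, 0.988, -0.0], [0.988, -0.157, 0.0], [-0.0, -0.0, -1.0]]
wrist_force: [1.2, 3.2, 1.4]
gripper_width: 1.0
clock: 18.6
eef_pos: [0.578, -0.0065, 0.011]
ee_rot: [[0.157, 0.988, -0.0], [0.988, -0.157, 0.0], [0.0, -0.0, -1.0]]
wrist_force: [1.4, 1.4, 0.6]
gripper_width: 0.999
```

```bash
python3 -m jog '[[[0,0,0],[-0.0006,-0.004,0],1],[[0,0,0],[-0.0013,-0.008,0],1],[[0,0,0],[-0.0019,-0.012,0],1],[[0,0,0],[-0.0025,-0.016,0],1],[[0,0,0],[-0.0032,-0.020,0],1],[[0,0,0],[-0.0038,-0.024,0],1],[[0,0,0],[-0.0044,-0.028,0],1],[[0,0,0],[-0.0051,-0.032,0],1]]'; python3 -m jog '[[[0,0,0],[-0.0003,-0.002,0],1],[[0,0,0],[-0.0006,-0.004,0],1]]';python3 -m jog '[[[0,0,0],[-0.0003,-0.002,0],1],[[0,0,0],[-0.0006,-0.004,0],1]]'
python3 - <<'E'
from h import *
b=snap('scene','sc7');s=snap('top','top6')
o=np.hstack([cv2.resize(i,(400,300)) for i in (b['pixels'][140:290,130:330],s['pixels'][110:260,185:385])])
cv2.imwrite('pics/crop9.png',o[...,::-1])
E
```

```text
clock: 19.6
eef_pos: [0.5729, -0.0385, 0.011]
ee_rot: [[0.157, 0.988, -0.0], [0.988, -0.157, 0.0], [-0.0, -0.0, -1.0]]
wrist_force: [0.5, 2.3, -0.5]
gripper_width: 1.002
clock: 19.85
eef_pos: [0.5723, -0.0423, 0.011]
ee_rot: [[0.157, 0.988, -0.0], [0.988, -0.157, 0.0], [0.0, -0.0, -1.0]]
wrist_force: [0.0, 1.8, -0.3]
gripper_width: 0.999
clock: 20.1
eef_pos: [0.5722, -0.0452, 0.0111]
ee_rot: [[0.156, 0.988, 0.001], [0.988, -0.156, 0.001], [0.001, 0.001, -1.0]]
wrist_force: [1.3, 6.4, 0.0]
gripper_width: 0.998
```

View pics/crop9.png

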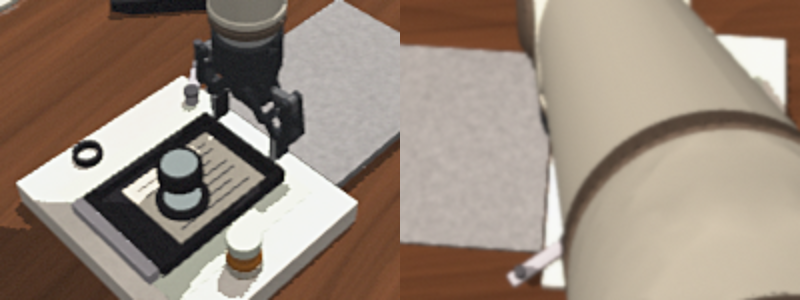

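```bash
python3 -m jog '[[[0,0,0],[-0.0003,-0.002,0],1],[[0,0,0],[-0.0005,-0.003,0],1],[[0,0,0],[-0.0005,-0.003,0],1]]'; python3 -m jog '[[[0,0,0],[0.001,0.006,0],1],[[0,0,0],[0.004,0.026,0],1],[[0,0,0],[0.006,0.04,0.02],1],[[0,0,0],[0.006,0.04,0.08],-1],[[0,0,0],[0.006,0.08,0.14],-1],[[0,0,0],[0.006,0.14,0.14],-1],[[0,0,0],[0.0,0.20,0.14],-1],[[0,0,0],[0.0,0.26,0.14],-1],[[0,0,0],[0.0,0.30,0.14],-1],[[0,0,0],[0.0,0.30,0.14],-1]]'
python3 - <<'E'
from h import *
print(robot.state()['joint_positions'])
s=snap('top','top7');im=s['pixels'];b=snap('scene','sc8')
o=np.hstack([cv2.resize(i,(400,300)) for i in (b['pixels'][140:290,130:330],im[110:260,185:385])])
cv2.imwrite('pics/crop10.png',o[...,::-1])
for t in(60,75):
  r,_=rect(s,im.max(2)<t,.052,(262,135,370,222)); print(r)
  d=np.array(r[0])/1000-[.556,-.1465]; print(d@[.9877,-.1564],d@[.1564,.9877])
E
```

```text
clock: 20.58
eef_pos: [0.5723, -0.0453, 0.0111]
ee_rot: [[0.155, 0.988, 0.002], [0.988, -0.155, 0.004], [0.004, 0.001, -1.0]]
wrist_force: [3.2, 10.0, -1.2]
gripper_width: 1.003
clock: 21.82
eef_pos: [0.5694, 0.257, 0.1508]
ee_rot: [[0.149, 0.989, -0.001], [0.989, -0.149, 0.002], [0.002, -0.001, -1.0]]
wrist_force: [-0.2, 0.2, -0.1]
gripper_width: 0.002
[-23.83995916  27.44787234  -3.7849347   96.24566383   1.940341
  56.34766301 -36.8445399 ]
((557.3795776367188, -146.55758666992188), (176.5811767578125, 128.6240997314453), 80.96894836425781)
0.0013716153869628427 0.00015888758850094966
((557.4082641601562, -146.42396545410156), (177.02169799804688, 129.81056213378906), 80.96809387207031)
0.0013790507080077216 0.00029535183563231254
```

View pics/crop10.png

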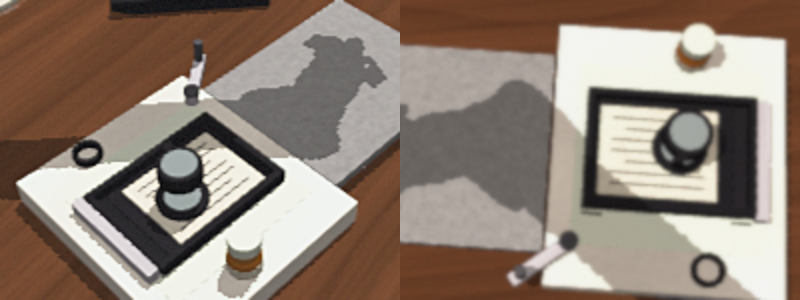

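```bash
python3 -m jog '[[[0,0,0],[-0.05,-0.06,0],-1],[[0,0,0],[-0.10,-0.11,0],-1],[[0,0,0],[-0.147,-0.16,0],-1],[[0,0,0],[-0.147,-0.21,0],-1],[[0,0,0],[-0.147,-0.258,0],-1],[[0,0,0],[-0.147,-0.258,0],-1],[[0,0,0],[-0.147,-0.258,0],-1],[[0,0,0],[-0.147,-0.258,0],-1],[[0,0,0],[-0.147,-0.258,0],-1]]'
```

```text
clock: 23.05
eef_pos: [0.4243, -0.0062, 0.1509]
ee_rot: [[0.155, 0.988, -0.0], [0.988, -0.155, 0.0], [0.0, -0.0, -1.0]]
wrist_force: [-0.3, -0.2, -0.1]
gripper_width: 0.002
```

```bash
python3 -m jog '[[[0,0,0],[-0.002,0.001,-0.04],-1],[[0,0,0],[-0.002,0.001,-0.08],-1],[[0,0,0],[-0.002,0.001,-0.096],-1],[[0,0,0],[-0.002,0.001,-0.096],-1],[[0,0,0],[-0.002,0.001,-0.096],-1]]'
python3 - <<'E'
from h import *
b=snap('scene','sc9'); print(robot.state()['eef_pos'])
E
```

```text
clock: 23.68
eef_pos: [0.4229, -0.0058, 0.0555]
ee_rot: [[0.156, 0.988, 0.001], [0.988, -0.156, 0.0], [0.0, 0.001, -1.0]]
wrist_force: [1.0, -0.3, -0.2]
gripper_width: 0.002
[ 0.42321889 -0.00590299  0.0558117 ]
```

```bash
python3 -m jog '[[[0,0,0],[0.006,0.010,0],-1],[[0,0,0],[0.0114,0.0195,0],-1],[[0,0,0],[0.0175,0.0243,0],-1],[[0,0,0],[0.0245,0.0281,0],-1],[[0,0,0],[0.032,0.0310,0],-1],[[0,0,0],[0.0394,0.0331,0],-1],[[0,0,0],[0.047,0.0339,0],-1],[[0,0,0],[0.055,0.0341,0],-1],[[0,0,0],[0.055,0.0341,0],-1]]'
python3 - <<'E'
from h import *
b=snap('scene','sc10'); a=dict(np.load('pics/sc8.npz'))
print(robot.state()['eef_pos'],robot.state()['wrist_force'])
# is the pin still at its old place? dark pixels near its old projection, and at predicted new ones
piv=np.array([.4738,-.0318])
for k in range(140,-10,-10):
    t=np.radians(k-9); P=[*(piv+.06*np.array([np.cos(t),np.sin(t)])),.07]
    P2=[*(piv+.03*np.array([np.cos(t),np.sin(t)])),.05]
    f=lambda s,P:s['pixels'][tuple(np.round(proj(s,P)).astype(int)[::-1])].tolist()
    print(k,f(a,P),f(b,P),'| bar',f(a,P2),f(b,P2))
E
```

```text
clock: 24.85
eef_pos: [0.4791, 0.0278, 0.0556]
ee_rot: [[0.157, 0.988, 0.002], [0.988, -0.157, 0.0], [0.0, 0.002, -1.0]]
wrist_force: [-0.1, -0.8, 6.5]
gripper_width: 0.001
[0.47885362 0.02782997 0.05556599] [ 0.27775762 -0.92156082  5.91883488]
140 [112, 72, 46] [116, 76, 50] | bar [185, 170, 172] [113, 72, 49]
130 [37, 38, 41] [120, 76, 51] | bar [222, 216, 219] [113, 74, 52]
120 [118, 72, 44] [113, 71, 44] | bar [235, 229, 231] [106, 70, 44]
110 [103, 65, 46] [99, 69, 55] | bar [93, 69, 60] [110, 71, 46]
100 [107, 69, 43] [99, 103, 105] | bar [113, 73, 46] [133, 122, 121]
90 [110, 69, 49] [43, 43, 46] | bar [109, 71, 45] [144, 139, 144]
80 [114, 75, 50] [44, 47, 52] | bar [162, 153, 147] [150, 145, 148]
70 [89, 52, 31] [87, 47, 20] | bar [184, 180, 179] [100, 96, 99]
60 [174, 169, 167] [148, 141, 142] | bar [183, 179, 173] [97, 93, 95]
50 [176, 172, 169] [188, 183, 181] | bar [182, 179, 175] [116, 114, 111]
40 [179, 175, 172] [189, 183, 181] | bar [178, 176, 172] [120, 118, 116]
30 [176, 170, 168] [182, 177, 174] | bar [159, 153, 151] [100, 96, 95]
20 [183, 178, 173] [191, 184, 181] | bar [186, 176, 163] [193, 182, 170]
10 [116, 115, 113] [188, 184, 180] | bar [177, 168, 159] [184, 173, 163]
0 [94, 92, 90] [133, 131, 129] | bar [179, 168, 160] [187, 176, 164]
```

```bash
python3 -m jog '[[[0,0,0],[0,0,0.02],-1],[[0,0,0],[-0.018,-0.004,0.02],-1],[[0,0,0],[-0.036,-0.008,0.02],-1],[[0,0,0],[-0.036,-0.008,0.0],-1],[[0,0,0],[-0.036,-0.008,-0.012],-1],[[0,0,0],[-0.036,-0.008,-0.015],-1],[[0,0,0],[-0.036,-0.008,-0.015],-1]]'
python3 - <<'E'
from h import *
b=snap('scene','sc11'); a=dict(np.load('pics/sc8.npz'))
piv=np.array([.4738,-.0318])
f=lambda s,P:s['pixels'][tuple(np.round(proj(s,P)).astype(int)[::-1])].tolist()
for k in range(140,30,-6):
    t=np.radians(k-9); u=np.array([np.cos(t),np.sin(t)])
    print(k,f(b,[*(piv+.06*u),.075]),'| bar',f(a,[*(piv+.035*u),.05]),f(b,[*(piv+.035*u),.05]))
E
```

```text
clock: 25.78
eef_pos: [0.4413, 0.0199, 0.0398]
ee_rot: [[0.157, 0.988, -0.001], [0.988, -0.157, -0.0], [-0.0, -0.001, -1.0]]
wrist_force: [-0.1, -0.1, 0.3]
gripper_width: 0.002
140 [71, 73, 72] | bar [172, 165, 170] [110, 71, 46]
134 [86, 87, 85] | bar [231, 229, 231] [114, 72, 49]
128 [32, 31, 35] | bar [224, 219, 222] [113, 69, 46]
122 [22, 28, 33] | bar [232, 228, 230] [108, 70, 48]
116 [120, 77, 49] | bar [195, 188, 193] [108, 70, 47]
110 [118, 75, 51] | bar [100, 58, 29] [108, 68, 41]
104 [103, 64, 40] | bar [110, 71, 45] [107, 66, 39]
98 [115, 72, 45] | bar [114, 72, 49] [138, 106, 91]
92 [98, 95, 97] | bar [112, 70, 44] [204, 189, 188]
86 [61, 58, 64] | bar [108, 67, 43] [230, 226, 228]
80 [37, 44, 48] | bar [115, 82, 68] [241, 235, 238]
74 [118, 72, 46] | bar [178, 176, 172] [114, 110, 111]
68 [103, 62, 36] | bar [180, 175, 170] [92, 90, 90]
62 [185, 182, 180] | bar [180, 175, 175] [103, 100, 102]
56 [142, 137, 137] | bar [181, 175, 172] [98, 96, 93]
50 [190, 183, 181] | bar [186, 181, 177] [115, 111, 106]
44 [185, 179, 177] | bar [184, 177, 175] [107, 104, 102]
38 [193, 188, 183] | bar [178, 172, 169] [189, 184, 179]
32 [184, 178, 177] | bar [187, 182, 180] [197, 190, 187]
```

```bash
python3 -m jog '[[[0,0,0],[0.010,0.004,0],-1],[[0,0,0],[0.021,0.007,0],-1],[[0,0,0],[0.029,0.008,0],-1],[[0,0,0],[0.037,0.008,0],-1],[[0,0,0],[0.045,0.007,0],-1],[[0,0,0],[0.052,0.005,0],-1],[[0,0,0],[0.059,0.002,0],-1],[[0,0,0],[0.066,-0.002,0],-1],[[0,0,0],[0.072,-0.007,0],-1],[[0,0,0],[0.078,-0.012,0],-1],[[0,0,0],[0.084,-0.021,0],-1],[[0,0,0],[0.084,-0.021,0],-1]]'
python3 - <<'E'
from h import *
b=snap('scene','sc12')
piv=np.array([.4738,-.0318])
f=lambda s,P:s['pixels'][tuple(np.round(proj(s,P)).astype(int)[::-1])].tolist()
for k in range(92,-10,-6):
    t=np.radians(k-9); u=np.array([np.cos(t),np.sin(t)])
    print(k,f(b,[*(piv+.06*u),.075]),'| bar',f(b,[*(piv+.035*u),.05]))
E
```

```text
clock: 27.32
eef_pos: [0.5262, -0.0025, 0.0401]
ee_rot: [[0.158, 0.987, 0.001], [0.987, -0.158, -0.001], [-0.0, 0.001, -1.0]]
wrist_force: [0.1, 0.5, 0.1]
gripper_width: 0.002
92 [35, 35, 37] | bar [111, 70, 44]
86 [30, 34, 34] | bar [105, 65, 41]
80 [28, 29, 33] | bar [112, 80, 64]
74 [28, 26, 25] | bar [174, 173, 169]
68 [33, 32, 32] | bar [179, 174, 170]
62 [33, 31, 37] | bar [180, 174, 173]
56 [23, 24, 29] | bar [179, 175, 173]
50 [29, 26, 27] | bar [184, 178, 174]
44 [28, 30, 27] | bar [182, 174, 174]
38 [48, 49, 50] | bar [178, 173, 169]
32 [54, 53, 54] | bar [190, 185, 181]
26 [56, 56, 58] | bar [143, 138, 139]
20 [68, 64, 68] | bar [136, 131, 134]
14 [43, 44, 45] | bar [143, 136, 140]
8 [149, 146, 143] | bar [126, 121, 123]
2 [153, 149, 149] | bar [102, 99, 102]
-4 [136, 129, 132] | bar [91, 88, 91]
```

```bash
python3 -m jog '[[[0,0,0],[0.003,-0.006,0],-1],[[0,0,0],[0.005,-0.012,0],-1],[[0,0,0],[0.006,-0.017,0],-1],[[0,0,0],[0.006,-0.017,0],-1]]'; python3 -m jog '[[[0,0,0],[0,-0.003,0],-1],[[0,0,0],[-0.001,-0.005,0],-1],[[0,0,0],[-0.001,-0.005,0],-1]]'
```

```text
clock: 27.88
eef_pos: [0.5315, -0.019, 0.0401]
ee_rot: [[0.158, 0.987, 0.0], [0.987, -0.158, -0.0], [-0.0, 0.0, -1.0]]
wrist_force: [-0.7, -0.2, -0.2]
gripper_width: -0.002
clock: 28.25
eef_pos: [0.5313, -0.0213, 0.0402]
ee_rot: [[0.155, 0.988, 0.002], [0.988, -0.155, 0.002], [0.002, 0.002, -1.0]]
wrist_force: [2.1, 4.4, -2.6]
gripper_width: 0.001
```

```bash
python3 -m jog '[[[0,0,0],[0,-0.002,0],-1],[[0,0,0],[-0.0005,-0.004,0],-1],[[0,0,0],[-0.0005,-0.004,0],-1]]'; python3 -m jog '[[[0,0,0],[0.002,0.015,0],-1],[[0,0,0],[0.005,0.035,0.02],-1],[[0,0,0],[0.005,0.06,0.07],-1],[[0,0,0],[0.005,0.11,0.12],-1],[[0,0,0],[0.005,0.17,0.12],-1],[[0,0,0],[0.005,0.23,0.12],-1],[[0,0,0],[0.005,0.28,0.12],-1],[[0,0,0],[0.005,0.28,0.12],-1],[[0,0,0],[0.005,0.28,0.12],-1]]'
python3 - <<'E'
from h import *
b=snap('scene','sc13'); s=snap('top','top8'); im=s['pixels']
piv=np.array([.4738,-.0318])
f=lambda s,P:s['pixels'][tuple(np.round(proj(s,P)).astype(int)[::-1])].tolist()
for k in range(20,-13,-4):
    t=np.radians(k-9); u=np.array([np.cos(t),np.sin(t)])
    print(k,'pin',f(b,[*(piv+.06*u),.075]),f(s,[*(piv+.06*u),.08]),'| bar',f(b,[*(piv+.035*u),.05]),f(s,[*(piv+.035*u),.05]))
# pin-top & magnifier
for t in(60,75):
  r,_=rect(s,im.max(2)<t,.052,(275,135,370,222)); d=np.array(r[0])/1000-[.556,-.1465]; print(r,d@[.9877,-.1564],d@[.1564,.9877])
# magnifier lens grey blob before/after, jar, ring
a=dict(np.load('pics/top7.npz')); d=np.abs(a['pixels'].astype(int)-im).max(2)>60
n,l,st,c=cv2.connectedComponentsWithStats(d[110:270,245:390].astype(np.uint8)); print([(q[:5]+[245,110,0,0,0]).tolist() for q in st[1:] if q[4]>8])
E
```

```text
clock: 28.62
eef_pos: [0.5313, -0.0216, 0.0402]
ee_rot: [[0.152, 0.988, 0.003], [0.988, -0.152, 0.005], [0.005, 0.002, -1.0]]
wrist_force: [2.3, 11.9, -2.3]
gripper_width: 0.001
clock: 29.75
eef_pos: [0.5346, 0.2519, 0.1596]
ee_rot: [[0.157, 0.988, -0.0], [0.988, -0.157, -0.002], [-0.002, -0.0, -1.0]]
wrist_force: [0.5, -1.1, 0.5]
gripper_width: -0.0
20 pin [105, 102, 101] [187, 174, 159] | bar [159, 150, 142] [188, 174, 160]
16 pin [111, 108, 108] [193, 178, 164] | bar [159, 150, 142] [182, 169, 155]
12 pin [110, 108, 106] [193, 178, 164] | bar [172, 163, 152] [142, 133, 128]
8 pin [75, 73, 75] [160, 148, 138] | bar [134, 130, 134] [138, 128, 128]
4 pin [59, 56, 58] [82, 77, 76] | bar [134, 130, 134] [139, 130, 130]
0 pin [47, 48, 50] [60, 57, 57] | bar [135, 129, 132] [141, 132, 132]
-4 pin [37, 35, 40] [112, 111, 100] | bar [141, 136, 137] [142, 133, 133]
-8 pin [167, 158, 146] [102, 101, 89] | bar [131, 125, 128] [142, 133, 132]
-12 pin [147, 142, 142] [29, 27, 29] | bar [131, 125, 128] [152, 149, 134]
((557.4757690429688, -146.51089477539062), (176.6029052734375, 128.58001708984375), 81.03507232666016) 0.0014593210266113331 0.0002200495086669939
((557.4082641601562, -146.42396545410156), (177.02169799804688, 129.81056213378906), 80.96809387207031) 0.0013790507080077216 0.00029535183563231254
[[245, 151, 15, 16, 138], [262, 164, 16, 21, 129], [284, 193, 19, 15, 123], [268, 196, 6, 9, 47], [245, 215, 11, 15, 120], [305, 216, 31, 24, 211], [257, 227, 9, 9, 41], [246, 236, 18, 13, 99], [266, 237, 24, 18, 164], [335, 240, 10, 9, 60], [347, 247, 16, 13, 95]]
```

Run:
```python
from h import *
for n in('top1','top7','top8'):
    im=np.load(f'pics/{n}.npz')['pixels']; o=[]
    for (x0,y0,x1,y1),t in(((325,232,355,256),70),):
        ys,xs=np.nonzero(im[y0:y1,x0:x1].max(2)<t); o+=[x0+xs.mean(),y0+ys.mean(),len(xs)]
    h=cv2.cvtColor(im,cv2.COLOR_RGB2HSV)[115:152,315:350]; ys,xs=np.nonzero((h[...,1]>110)); o+=[315+xs.mean(),115+ys.mean()]
    g=im[135:200,270:365].astype(int); m=(g.max(2)<175)&(g.max(2)>120)&(g[...,2]>g[...,0]+5); ys,xs=np.nonzero(m); o+=[270+xs.mean() if len(xs) else 0,135+ys.mean() if len(xs) else 0,len(xs)]
    print(n,np.round(o,1))
print(robot.state()['wrist_force']); workorder.hand_in()
```

```text
top1 [338.8 244.4  55.  331.9 122.5   0.    0.    0. ]
top7 [338.1 244.9  76.  331.9 122.4   0.    0.    0. ]
top8 [337.8 245.3  65.  331.9 122.5   0.    0.    0. ]
[-0.84801087 -0.10718298  0.51371042]
the job is handed in; nothing more can be done
```

The tray is home against the end stop with the magnifier on it, the catch is swung shut behind it, and the job is handed in. The clock was about 30 s and there was no verdict. I squared the tray from its far side, pushed it from behind over the step until the push force rose at the stop, then swung the catch by its pin until its force rose too.

**Last checks**
- **Tray:** about 1.4 mm off centre, 0.3 mm from home along the lane, and square within about 0.1° as measured from the top camera. The calibration is only good to about 2 mm.
- **Catch:** the bar is within about 2° of fully across the lane (0.12 rad allowed). It stopped firmly, at about 12 N.
- **Jar and lens ring:** the jar's image position did not change. The ring's moved about 1 pixel, which is probably shadow, as nothing came near it.
- **Arm:** clear of everything, with a wrist force of about 1 N.

**What went wrong or is unconfirmed**
- **First side push:** it passed over the tray's rim, because the open fingertips sat about 32 mm higher than the tool position I had assumed. I lowered the tool and repeated it.
- **First catch push:** the tool seems to have ridden on the pin's top, with about 6 N upward, so I lowered it and finished the swing.
- **Magnifier:** it was upright in the picture I viewed with the tray already home, before the catch was swung. My numeric check after the swing found no matching pixels, so it confirms nothing. The tray had not moved since that picture.

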